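# Secure and top up the tin stack in the pantry

## Robot

A 6-joint arm with a two-finger parallel gripper is mounted at the origin on the work surface. World frame = base frame: x ahead of the robot, y to its left, z up, the work surface at z = 0. Lengths are in mm, angles in rad, forces in N, time in s.
With the tool pointing down it reaches from about 350 to 775 mm from the base axis. Payload 7.3 kg.
Tool frame: the origin (TCP) lies at the very end of the fingers, on their centre line; the grasp point (between the pads) lies 19 mm behind it (bot.tcp_to_grasp is the distance from the TCP to the grasp point, in mm); z points along the fingers, y is the direction in which the jaws open and shut (so a half turn about z gives the same grasp; the last joint's range is limited). The gripper opens to 92 mm and grips with 3 to 60 N. Pads are 19 mm wide; open, the fingers measure 130 mm over their backs; the gripper's body (75 mm by 190 mm) begins 47 mm behind the grasp point.
Start: joints at [1.049, 0.342, 1.524, -0, 1.275, -0.146], TCP at [192.671, 488.388, 226.741] pointing down, gripper open.
Joint ranges: [-2.53, 2.53], [-0.77, 2.02], [0.04, 2.7], [-1, 4.14], [0.28, 2.66], [-3.11, 3.11]. Speed limits (rad/s): [2.57, 2.57, 3.14, 3.14, 3.14, 3.14].

## Interface

Orientations are given as [roll, pitch, yaw] about the fixed x, y, z axes, in that order (R = Rz(yaw) Ry(pitch) Rx(roll)).
In Python, from plant import bot gives the robot as it stands. The module is installed in compiled form; this text tells all that it offers.
- The arm moves only by the tool carry_out, never from a script. Its argument "motion" is a list of rows, each a list of 5 numbers: the closure, from 0 (fully open) to 1 (shut), then the shift along the tool's x, y, z in mm, then the turn about the tool's z in degrees. In form: [[claw, dx, dy, dz, spin], ...]. A call has 1 to 10 rows; each row is the pose to reach, as a shift and turn from the pose measured when the call began, along the tool's axes at that moment; what a row does not reach only later rows make up. A row lasts 1/8 s, in which the tool goes at most 62.5 mm and 10.7 degrees, less where a joint would pass 70% of its speed; a pose out of reach is approached as far as the arm can. A call with a gripper value outside its range is refused whole. The fingers move at their own pace and stop on an object; the grip force is fixed at half the most. Time passes only in rows, so rows that repeat a pose let the fingers close. It gives the time, the measured TCP pose, the force and the opening at its end, in the units of the state.
- bot.get_obs(): the state, without advancing time (a new reading comes with each control period).
- bot.capture(name): name is "scene" or "top"; returns a dict with "color" (480x640x3 uint8, red, green, blue), "depth" (480x640 float32, mm along the optical axis (not along the pixel's ray), 0 where there is no reading), "K" (3x3 intrinsics, pixels), "camera_from_world" (4x4, takes a point from world to camera coordinates). Camera axes: x right, y down, z forward; pixel columns grow to the right and rows downward; lengths in mm; the calibration is good to about 2 mm. A picture is of the moment at which its call begins.
- bot.close_job(): hands the job in, once; it reports no verdict.
The state is a dict: "time": time; "joint_positions": joint angles; "dq": joint speeds; "tau": joint torques, N m; "tool_pos": TCP position; "tcp_rot": TCP orientation; "contact_force": force on the tool from outside, world axes, zero at the start; "moment": the same for the moment, N m; "grip_width": finger opening in mm.
Only numpy, scipy, OpenCV 4.12 (cv2) and the standard library are available. Lean on these libraries where they do the work, as an engineer would, in place of code of your own. Each camera call takes 0.05 s, during which the arm holds its last target.

## Task

On the pantry rack, slide the stop along its track until its plate stands right up against the stack of two flat tins, without shoving the stack along. Then put the third, identical tin, which stands alone on the worktop, squarely on top of the stack, setting it down before you let go. Leave the other things where they are.

Things in the scene. Friction and masses are not known exactly. Their poses are not given: they have to be found in the camera images.
- rack: fixed brown wooden board lying on the worktop, 205 mm deep (its x, from 120 mm in front of the origin to 85 mm behind it), 480 mm long (its y), 15 mm thick, with a track along y near its front (-x) edge. Origin: on its underside, midway along its length; x points away from the robot, y to its left. It is turned by up to 0.15 rad
- stop (a joint): position of the sliding stop along the track, in m: 0 at the right end, growing as the stop slides to the rack's +y, up to 0.29. It starts right of the stack, at 0 to 0.08. It stays where it is left; sliding it takes about 3 N
- stop_grip (a point): middle of the top face of the stop's grip: a white upright plastic block 30 mm in the rack's x, 24 mm in its y and 58 mm high, its top 87 mm above the worktop, rising from a low carriage (50 x 44 mm, 90 mm in front of the rack's origin, top 29 mm above the worktop) that runs on the track. Axes as the rack's. A flat aluminium link joins the carriage to the stop plate behind it
- stop_face (a point): middle of the face, towards the stack (rack +y), of the stop plate: a thin upright aluminium plate 5 mm thick in y, 115 mm long in x, from 17 to 100 mm above the worktop. It moves rigidly with the grip; this point lies 107.5 mm in x and 15 mm in y from the grip's centre line. It is parallel to the long sides of the stacked tins. Axes as the rack's
- tin1: lower tin of the stack on the rack, a closed plain steel tin with a slightly wider, darker lid, 100 mm long (its x), 60 mm wide (its y), 50 mm high, flat on top and bottom, all sides upright; about 0.4 kg (0.28 to 0.56). Origin: centre of its underside, z up, its axes along the rack's (within 0.03 rad). Its side towards the stop is 30 mm to -y of the origin
- tin2: upper tin of the stack, same as tin1, lying squarely on it (within 3 mm), its flat lid 50 mm above its origin
- tin3: third tin, alone on the worktop right of the rack, same as tin1: 100 mm long (its x), 60 mm wide (its y), 50 mm high, flat on top and bottom, all sides upright; about 0.4 kg (0.28 to 0.56). Origin: centre of its underside, z up
- canister: bystander: round can 56 mm across, 85 mm high, on the left end of the rack. Origin: centre of underside
- caddy: bystander: square, taller steel tin 70 x 70 mm, 95 mm high with its small black knob, on the worktop in front of or behind the third tin. Origin: centre of underside
- jar: bystander: storage jar with black lid, 76 mm across, 130 mm high, beyond the rack. Origin: centre of underside
- mug: bystander: white mug, 80 mm across, 90 mm high, beyond the rack. Origin: centre of underside
- bowl: bystander: blue bowl 150 mm across, 60 mm high, at the left. Origin: centre of underside
- can: bystander: food can 74 mm across, 90 mm high, beyond the rack, at its right. Origin: centre of underside
Mind the look-alikes: they are no part of the job. Leave any green or turquoise look-alike of the tin3 alone.

How it is judged (in metres and radians):
On the way, in this order (a step that is already met when the one before it is completed fails the run):
1. the stop plate stands still within 10 mm of the stack's lower tin, the stack not shoved along (y of stop_face in the frame of tin1 between -0.04 and -0.02 m and distance of tin1 from where it was at the start of the episode below 0.015 m and distance of tin2 from where it was at the start of the episode below 0.02 m and z of tin2 in the frame of tin1 above 0.046 m and velocity of joint stop between -0.01 and 0.01 m/s), for 0.3 s.
2. then the third tin is brought down square onto the stack while still held (less than 12 mm above it) (z of tin3 in the frame of tin2 between 0.045 and 0.062 m and horizontal distance between tin3 and tin2 below 0.015 m and angle between the x axis of tin3 and the x axis of tin2, either way round below 0.2 rad and contact force between the fingers and tin3 above 0.2 N), for 0.1 s.
At the end, for the whole second after the job is handed in: Stop plate within 10 mm of the lower tin's near side; lower tin within 15 mm and second within 20 mm of their starts, still stacked; third tin at rest on the second, centres within 15 mm, long sides within 0.2 rad, level within 0.1 rad (all of step 1 and z of tin3 in the frame of tin2 between 0.045 and 0.054 m and horizontal distance between tin3 and tin2 below 0.015 m and angle between the x axis of tin3 and the x axis of tin2, either way round below 0.2 rad and angle between tin3's own z axis and vertical below 0.1 rad and linear speed of tin3 below 0.02 m/s); the robot touches nothing.
It fails at once if the stack is shoved along (lower tin moved more than 15 mm) (distance of tin1 from where it was at the start of the episode above 0.015 m).
It fails at once if a bystander is moved more than 30 mm or tipped (distance of any of canister, caddy, jar, mug, bowl, can from where it was at the start of the episode above 0.03 m or angle between any of canister, caddy, jar, mug, bowl, can's own z axis and vertical above 0.3 rad).
It also fails if it takes over 61 s, if anything falls off the work surface, if the arm or the gripper's body presses on something with over 40 N, if the wrist force passes 120 N, or if a joint passes its speed limit or range.

## Working session

There is one attempt and no reset: what is moved stays moved. The work goes in short steps, Python scripts to look and compute and a tool call to move; the robot and the scene stay as the last step left them, time stands still between calls to the robot, and variables do not carry over. Pictures are saved under pics/ and viewed, and the job is handed in when it is done.

Besides the shell and the picture viewer there is one more tool, called after "Emit:" as a command line: name --pt "numbers of a row" for each row, then --argument value for the rest. carry_out: Moves the arm, as the interface text tells. Its arguments: {"type":"object","properties":{"motion":{"type":"array","items":{"type":"array","items":{"type":"number"}}}},"required":["motion"]}

```bash
mkdir -p pics; python3 - <<'E'
from plant import bot
import cv2,numpy as np
print(bot.get_obs())
for n in ("scene","top"):
    c=bot.capture(n); cv2.imwrite(f"pics/{n}0.png",c["color"][...,::-1]); np.savez(f"{n}0.npz",**c)
    print(n,c["K"],c["camera_from_world"])
E
```

```text
{'time': 0.0, 'joint_positions': array([ 1.04901111e+00,  3.42738181e-01,  1.52498367e+00,  1.72027740e-07,
        1.27540837e+00, -1.45993063e-01]), 'dq': array([-0.00120465, -0.00061569,  0.00127884, -0.0011866 , -0.00020286,
       -0.00133224]), 'tau': array([-1.78121936e-03, -4.31237698e+01, -2.44224626e+01,  7.15595065e-02,
        5.59166784e-02, -1.71222337e-04]), 'tool_pos': array([192.45688799, 488.02747793, 226.04858263]), 'tcp_rot': array([-3.14007147e+00, -2.23839414e-04,  2.76580028e+00]), 'contact_force': array([ 0.43577605, -0.44675773,  0.1746408 ]), 'moment': array([ 0.00668089, -0.01286919, -0.02354846]), 'grip_width': 92.03575959800823}
scene [[579.36481228   0.         319.49316535]
 [  0.         579.36481228 251.4149566 ]
 [  0.           0.           1.        ]] [[-7.14065399e-01  7.00036004e-01 -7.75876130e-03  3.82377300e+02]
 [ 3.82692993e-01  3.81034311e-01 -8.41640616e-01 -1.35642209e+02]
 [-5.86222380e-01 -6.03955666e-01 -5.39982291e-01  2.10577874e+03]
 [ 0.00000000e+00  0.00000000e+00  0.00000000e+00  1.00000000e+00]]
top [[527.80748095   0.         317.404439  ]
 [  0.         527.80748095 238.80836484]
 [  0.           0.           1.        ]] [[ 7.54624363e-03 -9.99967419e-01  2.86637147e-03  9.28526086e-01]
 [-9.86757399e-01 -7.91095044e-03 -1.62010038e-01  5.38019194e+02]
 [ 1.62027435e-01 -1.60584604e-03 -9.86784947e-01  1.28959480e+03]
 [ 0.00000000e+00  0.00000000e+00  0.00000000e+00  1.00000000e+00]]
```

View pics/scene0.png

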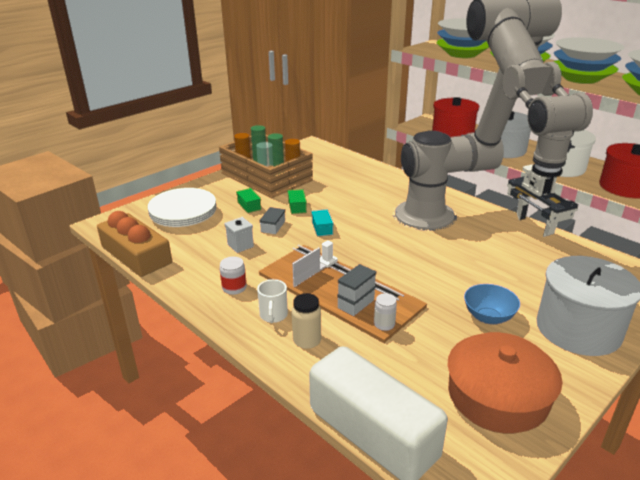

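View pics/top0.png

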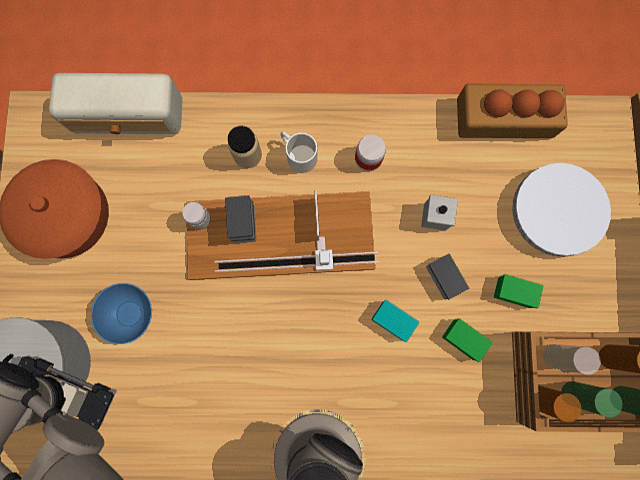

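The top view shows the stack at about (240,218), the stop grip at (323,258), its plate at (318,215), tin3 (dark lid) at (448,277) and the caddy at (440,212). The green and turquoise look-alikes are below and right of tin3. Next I measure with depth.

```bash
cat > h.py <<'E'
import numpy as np,cv2
def cloud(c):
    d=c["depth"].astype(float);K=c["K"];T=np.linalg.inv(c["camera_from_world"])
    v,u=np.indices(d.shape)
    P=np.stack([(u-K[0,2])/K[0,0]*d,(v-K[1,2])/K[1,1]*d,d],-1)
    W=P@T[:3,:3].T+T[:3,3]; W[d==0]=np.nan
    return W
def rect(W,box,z0,z1):
    u0,v0,u1,v1=box
    p=W[v0:v1,u0:u1].reshape(-1,3); p=p[(p[:,2]>z0)&(p[:,2]<z1)]
    r=cv2.minAreaRect(p[:,:2].astype(np.float32))
    b=cv2.boxPoints(r)
    e0=b[1]-b[0];e1=b[2]-b[1]
    L=e0 if np.hypot(*e0)>np.hypot(*e1) else e1
    a=np.arctan2(L[1],L[0]); a=(a+np.pi/2)%np.pi-np.pi/2
    return len(p),np.round(r[0],1),np.round(r[1],1),"yaw long %.3f"%a,"z %.1f"%np.median(p[:,2])
E
python3 - <<'E'
from h import *
W=cloud(np.load("top0.npz"))
for n,b,z in [("stack",(215,185,268,250),(105,125)),("grip",(308,240,340,270),(78,95)),("plate",(305,180,330,255),(90,110)),
 ("tin3",(420,250,475,305),(40,60)),("caddy",(418,190,465,235),(65,110)),("rack",(180,180,385,285),(8,22)),("canister",(178,195,215,235),(75,95)),("turq",(365,290,425,350),(35,70))]:
    print(n,rect(W,b,*z))
S=cloud(np.load("scene0.npz"))
for n,b,z in [("stackS",(330,260,380,320),(105,125)),("gripS",(315,235,340,270),(78,95)),("tin3S",(255,200,290,240),(40,60))]: print(n,rect(S,b,*z))
E
```

```text
stack (1037, array([581.6, 196.4]), array([101.1,  60.8]), 'yaw long 0.096', 'z 116.2')
grip (118, array([488.5, -11.6]), array([30. , 23.4]), 'yaw long 0.128', 'z 87.3')
plate (105, array([571.3,   3.3]), array([161.5,  18.9]), 'yaw long 0.200', 'z 100.5')
tin3 (991, array([ 446.8, -322.1]), array([100. ,  62.7]), 'yaw long 0.498', 'z 50.9')
caddy (826, array([ 606.8, -302. ]), array([71.5, 70.2]), 'yaw long 1.414', 'z 87.4')
rack (12012, array([564.2,  97.9]), array([272.5, 533.3]), 'yaw long -1.551', 'z 16.2')
canister (85, array([586.5, 300.8]), array([34.8, 54.3]), 'yaw long -0.618', 'z 87.9')
turq (1014, array([ 336.6, -188. ]), array([100.2,  60. ]), 'yaw long 0.989', 'z 50.9')
stackS (559, array([583.6, 196.8]), array([107. ,  63.5]), 'yaw long 0.087', 'z 114.5')
gripS (88, array([517.9,  -6.5]), array([88.4, 22.5]), 'yaw long 0.173', 'z 85.0')
tin3S (306, array([ 430.8, -349.5]), array([190.4,  97.8]), 'yaw long 0.978', 'z 49.4')
```

```bash
python3 - <<'E'
from h import *
W=cloud(np.load("top0.npz"))
p=W[185:245,305:330].reshape(-1,3); p=p[(p[:,2]>96)&(p[:,0]>525)]
vx,vy,x0,y0=cv2.fitLine(p[:,:2].astype(np.float32),cv2.DIST_HUBER,0,.01,.01).ravel()
n=np.array([-vy,vx])*np.sign(vx); r=(p[:,:2]-[x0,y0])@n
print("plate",x0,y0,np.arctan2(vy,vx),np.percentile(r,[2,50,98]),p[:,0].min(),p[:,0].max(),len(p))
q=W[185:285,180:385].reshape(-1,3); q=q[(q[:,2]>12)&(q[:,2]<19)]
print("rack hull",cv2.minAreaRect(q[:,:2].astype(np.float32)))
# stack sides
R=lambda a:np.array([[np.cos(a),np.sin(a)],[-np.sin(a),np.cos(a)]])
for a in (.09,.1,.11,.12):
  s=W[180:255,210:272].reshape(-1,3)
  l=(s[:,:2]-[581.6,196.4])@R(a).T
  out=[]
  for z0,z1 in((25,50),(55,62),(70,90),(100,106),(110,120)):
    m=(s[:,2]>z0)&(s[:,2]<z1)&(abs(l[:,0])<45)&(abs(l[:,1])<40)
    if m.sum(): out.append((z0,m.sum(),np.round(np.percentile(l[m,1],[3,25,50,97]),1)))
  g=W[185:245,305:330].reshape(-1,3)
  print(a,(np.array([x0,y0])-[581.6,196.4])@R(a).T,(np.array([488.5,-11.6])-[581.6,196.4])@R(a).T,out)
o=W[275:340,100:400].reshape(-1,3)
E
```

```text
plate 583.263 7.3399897 0.065758556 [-2.36033639  0.00859458  2.33531382] 537.3672832748105 650.0122018458876 91
rack hull ((570.2017211914062, 100.156005859375), (238.2303009033203, 488.6326599121094), 3.6165733337402344)
0.09 [ -15.33616956 -188.44430207] [-111.41793768 -198.79047554] [(25, np.int64(31), array([-30.3, -29.9, -29.8, -29.4])), (55, np.int64(11), array([-31. , -30.4, -30. , -28.8])), (70, np.int64(31), array([-29.8, -29.3, -29.1, -28.5])), (100, np.int64(1), array([-30.3, -30.3, -30.3, -30.3])), (110, np.int64(855), array([-29. , -16.2,  -0.8,  27.9]))]
0.1 [ -17.21981437 -188.28152079] [-113.40023845 -197.66637529] [(25, np.int64(31), array([-30.7, -30.2, -29.8, -29.1])), (55, np.int64(11), array([-31.2, -30.5, -30.1, -28.5])), (70, np.int64(30), array([-29.5, -29.3, -29.1, -28.5])), (100, np.int64(1), array([-30., -30., -30., -30.])), (110, np.int64(852), array([-29. , -15.9,  -0.7,  27.8]))]
0.11 [ -19.10173721 -188.09991152] [-115.37119929 -196.52250857] [(25, np.int64(31), array([-31. , -30.5, -29.7, -28.7])), (55, np.int64(11), array([-31.5, -30.6, -29.9, -28.3])), (70, np.int64(30), array([-29.7, -29.3, -29. , -28.3])), (100, np.int64(1), array([-29.7, -29.7, -29.7, -29.7])), (110, np.int64(851), array([-29.1, -15.8,  -0.7,  27.8]))]
0.12 [ -20.9817499  -187.89949242] [-117.33062311 -195.35898976] [(25, np.int64(31), array([-31.4, -30.7, -29.8, -28.3])), (55, np.int64(11), array([-31.8, -30.8, -29.9, -28.1])), (70, np.int64(30), array([-30.1, -29.4, -29. , -28.1])), (100, np.int64(1), array([-29.4, -29.4, -29.4, -29.4])), (110, np.int64(853), array([-29.1, -15.7,  -0.6,  27.8]))]
```

Emit:
carry_out --pt "0 -46 -36 0 -3" --pt "0 -92 -71 0 -6" --pt "0 -138 -107 0 -9" --pt "0 -184 -142 10 -12" --pt "0 -230 -178 20 -15" --pt "0 -276 -214 30 -18" --pt "0 -322 -249 45 -21" --pt "0 -368 -285 60 -25.3" --pt "0 -414 -320 75 -25.3" --pt "0 -459 -356 86 -25.3"

```text
time: 1.35
tool_pos: [489.2, -13.5, 139.7]
tcp_rot: [-3.141, -0.002, -3.076]
contact_force: [1.7, -0.2, 0.4]
grip_width: 91.9
```

```bash
cat >> h.py <<'E'
def delta(o,target,yaw):
    from scipy.spatial.transform import Rotation as Ro
    R=Ro.from_euler("xyz",o["tcp_rot"]).as_matrix()
    d=R.T@(np.array(target)-o["tool_pos"])
    dy=(yaw-o["tcp_rot"][2]+np.pi/2)%np.pi-np.pi/2
    return np.round(d,1),"spin %.1f"%-np.degrees(dy)
E
python3 - <<'E'
from h import *
from plant import bot
o=bot.get_obs();print(o["time"],o["tool_pos"],o["tcp_rot"],o["joint_positions"],o["contact_force"])
print(delta(o,[488.5,-11.6,55],.065))
c=bot.capture("top");cv2.imwrite("pics/t1.png",c["color"][...,::-1])
E
```

```text
1.35 [489.16026232 -13.45277502 139.66226492] [-3.14085854e+00 -1.56998477e-03 -3.07617290e+00] [-1.83540441e-01  3.71147003e-01  1.74576835e+00 -1.28421914e-03
  1.02601836e+00 -1.81909084e+00] [ 1.74283643 -0.19593917  0.3795053 ]
(array([ 0.4,  2. , 84.7]), 'spin 0.0')
```

View pics/t1.png

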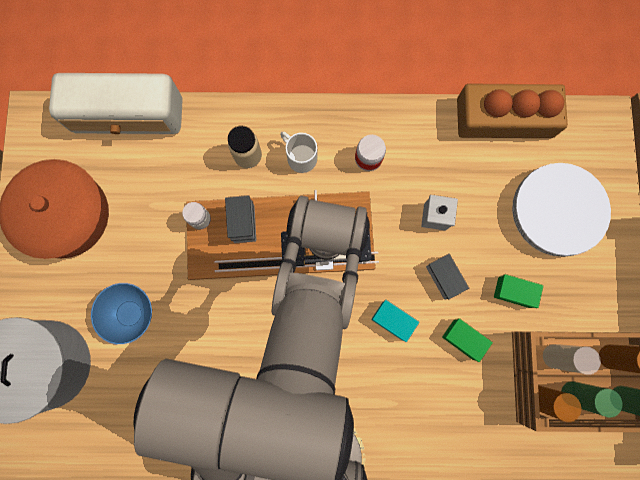

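The gripper is over the grip at (323,262). I descend and close.

Emit:
carry_out --pt "0 0 2 40 0" --pt "0 0 2 75 0" --pt "0 0 2 85 0" --pt "1 0 2 85 0" --pt "1 0 2 85 0" --pt "1 0 2 85 0" --pt "1 0 2 85 0" --pt "1 0 2 85 0"

```text
time: 2.4
tool_pos: [492.4, -17.3, 54.0]
tcp_rot: [-3.137, 0.001, -3.079]
contact_force: [-0.2, 0.5, -0.1]
grip_width: 46.6
```

Emit:
carry_out --pt "1 0 0 0 0" --pt "1 0 0 0 0" --pt "1 0 0 0 0" --pt "1 0 0 0 0" --pt "1 0 0 0 0"

```text
time: 3.02
tool_pos: [492.4, -17.2, 54.1]
tcp_rot: [-3.138, 0.001, -3.079]
contact_force: [-0.3, 1.6, 2.6]
grip_width: 23.9
```

```bash
python3 - <<'E'
from h import *
from plant import bot
for i in range(3):
    c=bot.capture("top"); o=bot.get_obs();print(o["time"],o["tool_pos"],o["tcp_rot"],o["contact_force"],o["grip_width"])
cv2.imwrite("pics/t2.png",c["color"][...,::-1])
E
```

```text
3.075 [492.43692054 -17.25311037  54.05635561] [-3.13746579e+00  1.12893525e-03 -3.07872448e+00] [0.06626352 2.33396236 2.35812881] 23.410803856505726
3.125 [492.44037849 -17.26959662  54.05726104] [-3.13738781e+00  1.13502881e-03 -3.07860959e+00] [-0.66126851  2.6134111   2.63805088] 23.86190885896778
3.175 [492.4431921  -17.28469596  54.05472751] [-3.13740426e+00  1.12669164e-03 -3.07869024e+00] [-0.20749481  2.66291831  1.68629477] 23.714708336622387
```

```bash
python3 - <<'E'
from h import *
from plant import bot
c=bot.capture("top");W=cloud(c)
m=(W[...,2]>94)&(W[...,2]<104)&(W[...,0]>600)&(W[...,0]<660)&(abs(W[...,1])<60)
p=W[m]; print(len(p),p.mean(0) if len(p) else 0)
W0=cloud(np.load("top0.npz"));m=(W0[...,2]>94)&(W0[...,2]<104)&(W0[...,0]>600)&(W0[...,0]<660)&(abs(W0[...,1])<60);p=W0[m];print(len(p),p.mean(0))
s=bot.capture("scene");np.savez("s2.npz",**s)
for n,w in(("now",cloud(s)),("was",cloud(np.load("scene0.npz")))):
    m=(w[...,2]>94)&(w[...,2]<104)&(w[...,0]>530)&(w[...,0]<660)&(abs(w[...,1])<60)
    p=w[m];print(n,len(p),p.mean(0) if len(p) else 0)
cv2.imwrite("pics/s2.png",s["color"][180:340,230:450,::-1].repeat(3,0).repeat(3,1))
E
```

```text
41 [626.20908059   4.90254578  99.94377207]
33 [624.46999865   9.88579231 100.17325486]
now 74 [598.40251886   2.75973489  98.09515581]
was 78 [599.00194832   8.64660691  98.29747922]
```

View pics/s2.png

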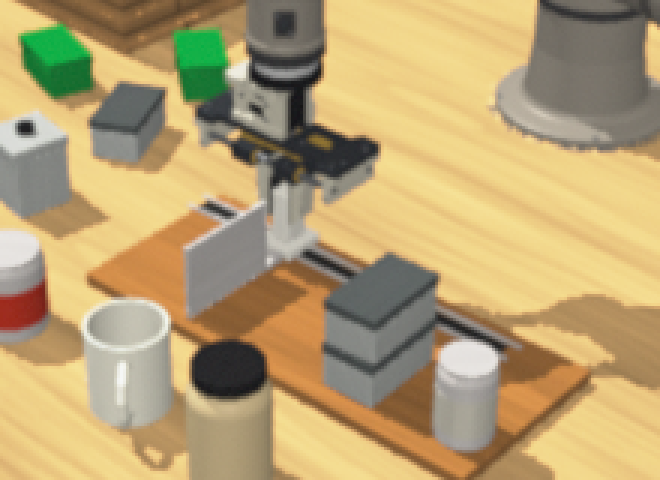

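View pics/t2.png

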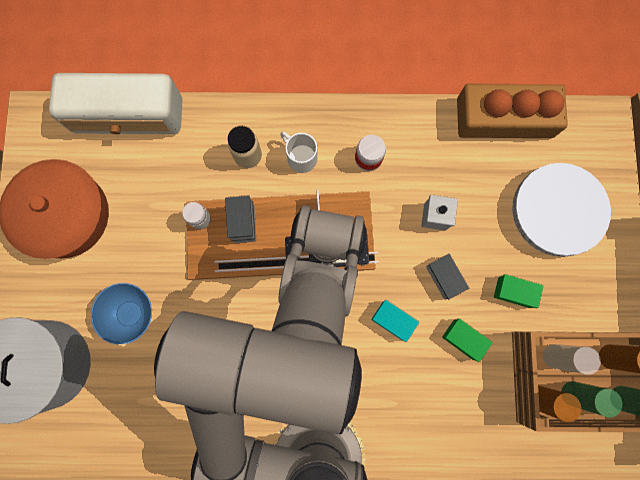

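The grip is held, and the stop was nudged about 5 mm to -y. I slide it most of the way.

Emit:
carry_out --pt "1 0 12 0 0" --pt "1 0 28 0 0" --pt "1 0 46 0 0" --pt "1 0 64 0 0" --pt "1 0 82 0 0" --pt "1 0 100 0 0" --pt "1 0 115 0 0" --pt "1 0 125 0 0" --pt "1 0 130 0 0" --pt "1 0 130 0 0"

```text
time: 4.53
tool_pos: [483.9, 114.4, 54.0]
tcp_rot: [-3.138, 0.002, -3.078]
contact_force: [-2.8, 2.3, 8.3]
grip_width: 23.9
```

```bash
cat > st.py <<'E'
from h import *
from plant import bot
s=bot.capture("scene");c=bot.capture("top");o=bot.get_obs();print(o["time"],o["tool_pos"],o["tcp_rot"],o["contact_force"],o["grip_width"])
w=cloud(s);y=o["tool_pos"][1]
m=(w[...,2]>94)&(w[...,2]<104)&(w[...,0]>530)&(w[...,0]<660)&(abs(w[...,1]-y-20)<40)&(np.nan_to_num(w[...,1])<164)
p=w[m];print("scene plate",len(p),p.mean(0))
w=cloud(c)
m=(w[...,2]>94)&(w[...,2]<104)&(w[...,0]>585)&(w[...,0]<660)&(abs(w[...,1]-y-25)<40)
p=w[m];print("top plate",len(p),p.mean(0) if len(p) else 0)
print("stack",rect(w,(215,185,268,250),105,125))
cv2.imwrite("pics/sc.png",cv2.resize(s["color"][220:340,280:440,::-1],None,fx=5,fy=5))
cv2.imwrite("pics/tp.png",cv2.resize(c["color"][160:290,170:330,::-1],None,fx=4,fy=4))
E
python3 st.py
```

```text
4.625 [483.865581   114.36745982  54.00932235] [-3.13842689e+00  1.54210009e-03 -3.07789771e+00] [-2.59761575  1.8064451   7.77454713] 23.668986202964213
scene plate 84 [590.40426946 134.53151911  98.44052588]
top plate 42 [613.74414878 138.69162357  99.70024043]
stack (525, array([606. , 182.3]), array([54. , 93.3]), 'yaw long -1.522', 'z 116.0')
```

View pics/sc.png

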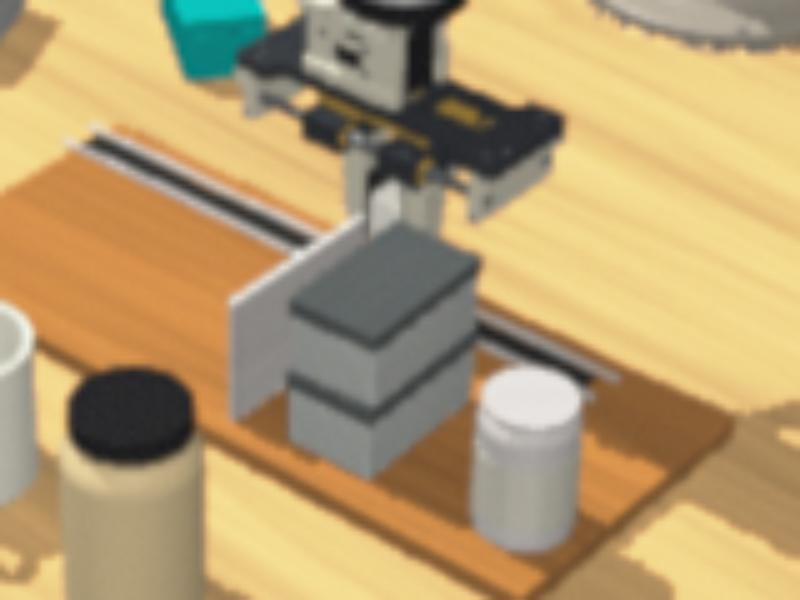

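The plate is about 29 mm from the stack and nothing has been touched. I slide the last 26 mm slowly.

Emit:
carry_out --pt "1 0 6 0 0" --pt "1 0 13 0 0" --pt "1 0 19 0 0" --pt "1 0 23 0 0" --pt "1 0 26 0 0" --pt "1 0 26 0 0"

```text
time: 5.38
tool_pos: [482.1, 140.8, 54.0]
tcp_rot: [-3.139, 0.002, -3.078]
contact_force: [-1.3, -0.0, 4.9]
grip_width: 23.6
```

```bash
python3 st.py
```

```text
5.475 [482.13335976 140.84705044  54.03459563] [-3.13899998e+00  1.60801169e-03 -3.07793959e+00] [-0.12795443 -0.32603064  5.17073886] 24.002425485934516
scene plate 8 [632.34431701 162.39635771  98.93389221]
top plate 49 [614.27514252 163.06045644  99.81745618]
stack (542, array([604.9, 194.3]), array([54.7, 68.8]), 'yaw long -1.458', 'z 116.0')
```

View pics/sc.png

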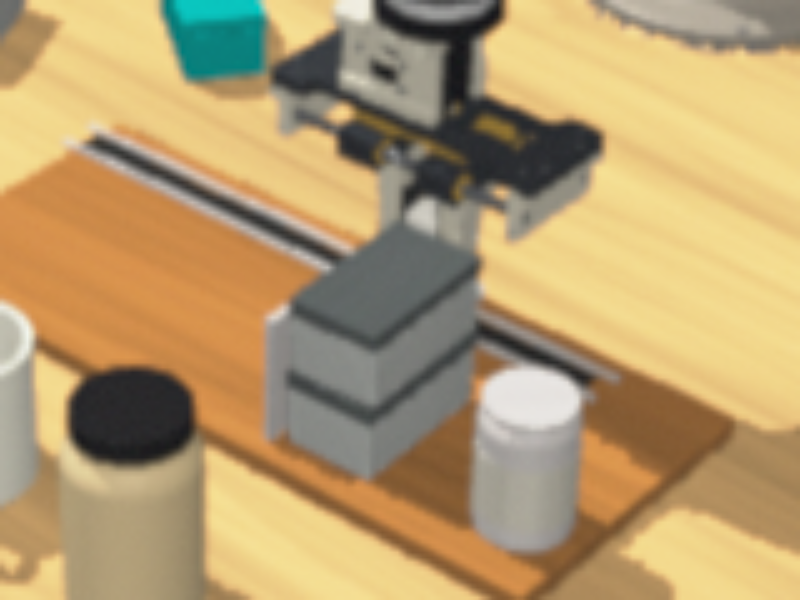

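View pics/tp.png

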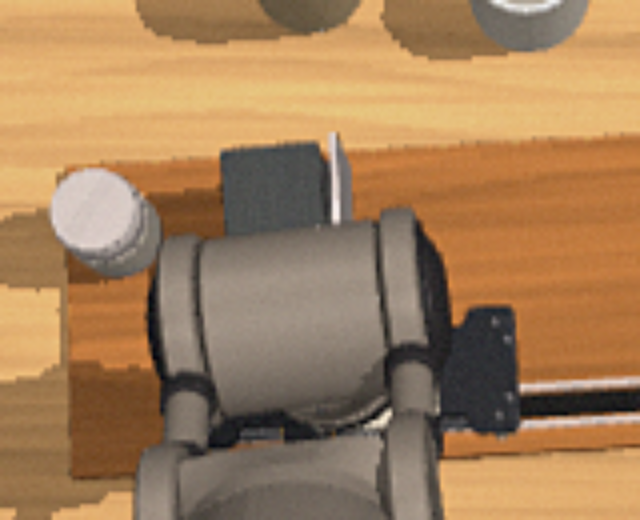

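The plate is a few mm from the stack, and the stack hasn't moved. I release and lift.

Emit:
carry_out --pt "0.6 0 0 0 0" --pt "0.6 0 0 0 0" --pt "0.4 0 0 0 0" --pt "0 0 0 0 0" --pt "0 0 0 -30 0" --pt "0 0 0 -80 0" --pt "0 0 0 -120 0" --pt "0 0 -40 -120 0" --pt "0 0 -100 -120 0" --pt "0 0 -160 -120 0"

```text
time: 6.72
tool_pos: [492.1, -19.9, 174.7]
tcp_rot: [-3.139, 0.002, -3.077]
contact_force: [0.5, 0.4, 0.7]
grip_width: 91.8
```

```bash
python3 - <<'E'
from h import *
from plant import bot
c=bot.capture("top");s=bot.capture("scene");o=bot.get_obs();print(o["time"],o["tool_pos"],o["tcp_rot"],o["joint_positions"],o["grip_width"])
W=cloud(c); np.savez("t3.npz",**c)
print(rect(W,(215,185,260,250),108,125))
print("tin3",rect(W,(420,250,475,305),40,60))
m=(W[...,2]>96)&(W[...,2]<103)&(W[...,0]>525)&(W[...,0]<660)&(W[...,1]>140)&(W[...,1]<166)
print("plate",m.sum(),W[m].mean(0),np.nanmin(W[m],0),np.nanmax(W[m],0))
m=(W[...,2]>83)&(W[...,2]<92)&(W[...,0]>440)&(W[...,0]<510)&(W[...,1]>110)&(W[...,1]<170)
print("grip",m.sum(),W[m].mean(0),cv2.minAreaRect(W[m][:,:2].astype(np.float32)))
print(delta(o,[446.8,-322.1,90],.498))
cv2.imwrite("pics/tp3.png",cv2.resize(c["color"][160:310,170:490,::-1],None,fx=2.5,fy=2.5))
E
```

```text
6.825 [492.5003423  -23.54189761 174.51971135] [-3.13722232e+00  2.23717176e-03 -3.08383592e+00] [-0.20095647  0.3335166   1.69234503 -0.00407292  1.1124535  -1.82770851] 91.98388577139266
(1031, array([581.3, 196. ]), array([101.1,  60.9]), 'yaw long 0.108', 'z 116.0')
tin3 (993, array([ 446.7, -321.9]), array([100.2,  61. ]), 'yaw long 0.501', 'z 50.7')
plate 69 [581.75552162 160.53702735  99.96573594] [527.60836778 156.1222675   96.37928968] [641.98206091 165.98560418 102.90282512]
grip 105 [478.35003241 140.43402466  87.7292731 ] ((478.05230712890625, 140.44009399414062), (29.64041519165039, 22.07254409790039), 1.9568637609481812)
(array([  63. , -295.1,   85.7]), 'spin -25.2')
```

View pics/tp3.png

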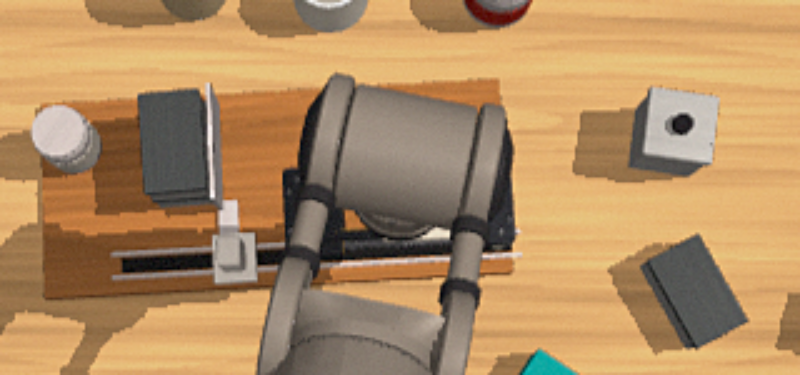

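The stop is parked: the grip reads (478.4,140.4) against a target of (478.6,140.1), and the stack is unmoved. Now to tin3.

Emit:
carry_out --pt "0 10 -45 10 -5" --pt "0 20 -95 20 -10" --pt "0 31 -145 35 -15" --pt "0 42 -195 50 -20" --pt "0 52 -245 65 -25.2" --pt "0 60 -280 80 -25.2" --pt "0 63 -295 86 -25.2" --pt "0 63 -295 86 -25.2" --pt "0 63 -295 86 -25.2" --pt "0 63 -295 86 -25.2"

```text
time: 8.07
tool_pos: [447.5, -321.0, 90.3]
tcp_rot: [-3.136, 0.001, -2.642]
contact_force: [0.5, -0.7, 0.4]
grip_width: 91.8
```

```bash
python3 - <<'E'
from h import *
from plant import bot
o=bot.get_obs();print(o["time"],o["tool_pos"],o["tcp_rot"],o["joint_positions"])
print(delta(o,[446.8,-322.,10],.50))
E
```

```text
8.075 [ 447.45571381 -320.95543388   90.30250531] [-3.13606757e+00  5.08553977e-04 -2.64241614e+00] [-7.60723498e-01  5.29184537e-01  1.63732249e+00 -1.46237048e-03
  9.69670335e-01 -2.82987113e+00]
(array([ 1.1, -0.2, 80.3]), 'spin -0.0')
```

Emit:
carry_out --pt "0 1 0 25 0" --pt "0 1 0 55 0" --pt "0 1 0 72 0" --pt "0 1 0 80 0" --pt "0 1 0 80 0" --pt "0 1 0 80 0" --pt "1 1 0 80 0" --pt "1 1 0 80 0" --pt "1 1 0 80 0" --pt "1 1 0 80 0"

```text
time: 9.32
tool_pos: [447.0, -322.0, 10.5]
tcp_rot: [-3.135, 0.001, -2.642]
contact_force: [-0.1, -1.3, 0.3]
grip_width: 59.5
```

Emit:
carry_out --pt "1 0 0 0 0" --pt "1 0 0 0 0" --pt "1 0 0 0 0"

```text
time: 9.7
tool_pos: [447.0, -322.0, 10.5]
tcp_rot: [-3.136, 0.001, -2.642]
contact_force: [0.3, -0.2, 1.3]
grip_width: 59.9
```

```bash
python3 - <<'E'
from h import *
from plant import bot
o=bot.get_obs();print(o["time"],o["tool_pos"],o["tcp_rot"],o["contact_force"],o["grip_width"])
c=bot.capture("scene");cv2.imwrite("pics/s4.png",cv2.resize(c["color"][150:290,220:380,::-1],None,fx=4,fy=4))
E
```

```text
9.7 [ 447.0049842  -321.99352603   10.4894306 ] [-3.13550926e+00  6.94806689e-04 -2.64247681e+00] [ 0.28123169 -0.16465281  1.26145175] 59.935748673557875
```

View pics/s4.png

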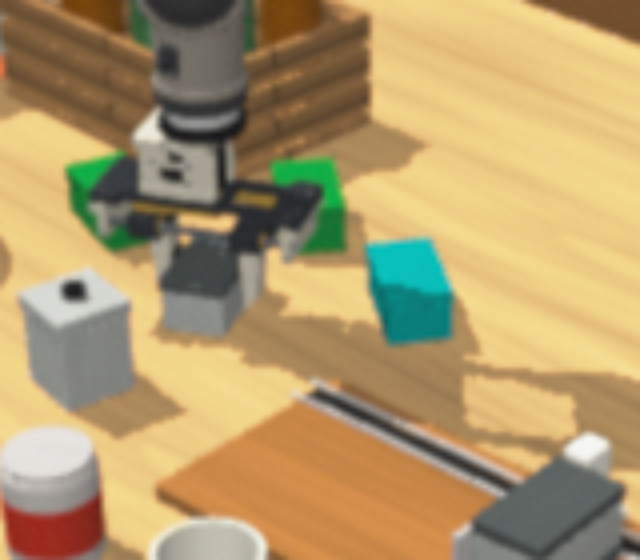

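Tin3 is gripped square (59.9 mm). I lift it.

Emit:
carry_out --pt "1 0 0 -20 0" --pt "1 0 0 -60 0" --pt "1 0 0 -100 0" --pt "1 0 0 -140 0" --pt "1 0 0 -170 0" --pt "1 0 0 -180 0" --pt "1 0 0 -180 0" --pt "1 0 0 -180 0"

```text
time: 10.75
tool_pos: [445.6, -320.4, 188.6]
tcp_rot: [-3.139, -0.0, -2.643]
contact_force: [-0.4, 0.2, -6.3]
grip_width: 59.8
```

```bash
python3 - <<'E'
from h import *
from plant import bot
o=bot.get_obs();print(o["time"],o["tool_pos"],o["tcp_rot"],o["contact_force"],o["grip_width"])
print(delta(o,[581.4,196.2,190],.10))
E
```

```text
10.75 [ 445.6226081  -320.40278613  188.56313064] [-3.13897860e+00 -3.89653141e-04 -2.64255095e+00] [-0.44905972  0.24342162 -6.31980266] 59.75549377815064
(array([-366.5,  388.6,   -2.6]), 'spin 22.9')
```

Emit:
carry_out --pt "1 -15 16 0 1" --pt "1 -40 43 0 3" --pt "1 -75 80 0 6" --pt "1 -110 117 0 9" --pt "1 -145 154 0 12" --pt "1 -180 191 0 15" --pt "1 -215 228 0 18" --pt "1 -245 260 0 21" --pt "1 -268 284 0 22.9" --pt "1 -280 297 0 22.9"

```text
time: 12.0
tool_pos: [548.9, 76.0, 186.1]
tcp_rot: [-3.139, -0.002, -3.04]
contact_force: [-0.4, 0.2, -5.1]
grip_width: 60.2
```

```bash
python3 - <<'E'
from h import *
from plant import bot
o=bot.get_obs();print(o["time"],o["tool_pos"],o["tcp_rot"],o["contact_force"],o["grip_width"])
print(delta(o,[581.4,196.2,185],.10))
E
```

```text
12.0 [548.90890008  76.01978191 186.13651905] [-3.13933967e+00 -1.96704835e-03 -3.04034351e+00] [-0.43534316  0.19244213 -5.08530402] 60.19998124388001
(array([-44.5, 116.3,   0.8]), 'spin 0.1')
```

Emit:
carry_out --pt "1 -10 25 0 0" --pt "1 -22 55 0 0" --pt "1 -33 85 0 0" --pt "1 -41 106 0 0" --pt "1 -44 116 0 0" --pt "1 -44 116 0 0" --pt "1 -44 116 0 0" --pt "1 -44 116 0 0"

```text
time: 13.0
tool_pos: [580.9, 195.0, 186.0]
tcp_rot: [-3.139, -0.002, -3.041]
contact_force: [-0.0, -0.2, -4.4]
grip_width: 60.0
```

```bash
python3 - <<'E'
from h import *
from plant import bot
c=bot.capture("top");s=bot.capture("scene")
o=bot.get_obs();print(o["time"],o["tool_pos"],o["tcp_rot"],o["contact_force"],o["grip_width"])
print(delta(o,[581.4,196.2,135],.10))
W=cloud(s)
cv2.imwrite("pics/s5.png",cv2.resize(s["color"][170:340,270:440,::-1],None,fx=3.5,fy=3.5))
for z in ((108,122),(165,180),(215,235)): print(z,rect(W,(310,190,400,330),*z))
E
```

```text
13.1 [580.99474752 195.25501002 185.9781793 ] [-3.13923436e+00 -1.79261893e-03 -3.04111875e+00] [-0.26230223  0.27543852 -5.43808178] 59.82209021947142
(array([-0.6,  1. , 51. ]), 'spin 0.0')
(108, 122) (557, array([657.9, 203.2]), array([260.8,  63. ]), 'yaw long 0.101', 'z 114.5')
(165, 180) (25, array([590.2, 215.1]), array([ 44.9, 108.3]), 'yaw long -0.416', 'z 177.8')
(215, 235) (480, array([591.2, 193.7]), array([98.4, 94.9]), 'yaw long 1.263', 'z 225.0')
```

View pics/s5.png

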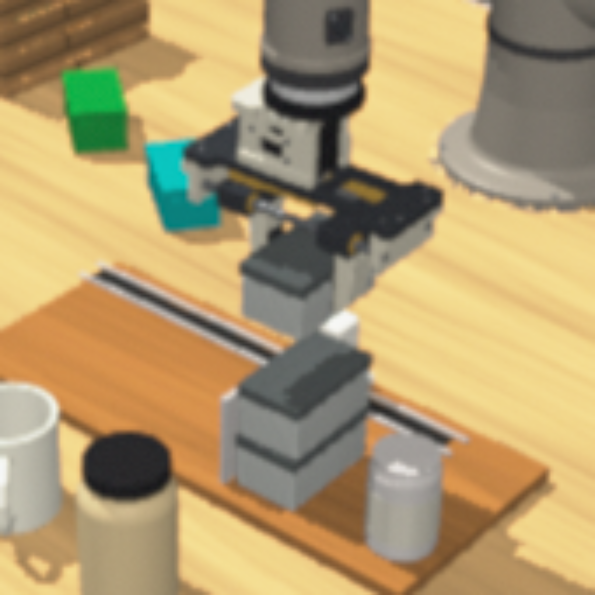

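Tin3 hangs level and parallel above the stack. I lower it to just above the lid, then creep.

Emit:
carry_out --pt "1 0 1 12 0" --pt "1 0 1 25 0" --pt "1 0 1 38 0" --pt "1 0 1 48 0" --pt "1 0 1 54 0" --pt "1 0 1 57 0" --pt "1 0 1 57 0" --pt "1 0 1 57 0"

```text
time: 14.1
tool_pos: [581.1, 196.2, 129.4]
tcp_rot: [-3.139, -0.001, -3.041]
contact_force: [0.4, -0.4, -5.6]
grip_width: 60.1
```

Emit:
carry_out --pt "1 0 0 1 0" --pt "1 0 0 2 0" --pt "1 0 0 2.5 0" --pt "1 0 0 2.5 0"

```text
time: 14.6
tool_pos: [581.0, 196.1, 126.9]
tcp_rot: [-3.139, -0.001, -3.041]
contact_force: [0.4, 0.3, -5.9]
grip_width: 59.7
```

```bash
python3 - <<'E'
from h import *
from plant import bot
o=bot.get_obs();print(o["time"],o["tool_pos"],o["tcp_rot"],o["contact_force"],o["grip_width"])
print(delta(o,[581.4,196.2,125.5],.10))
E
```

```text
14.6 [581.02761161 196.11579428 126.86550446] [-3.13931446e+00 -1.06542336e-03 -3.04115235e+00] [ 0.3946195   0.27797905 -5.88407347] 59.71093959976624
(array([-0.4,  0. ,  1.4]), 'spin 0.0')
```

Emit:
carry_out --pt "1 0 0 0.7 0" --pt "1 0 0 1.4 0" --pt "1 0 0 1.8 0" --pt "1 0 0 1.8 0"

```text
time: 15.1
tool_pos: [581.0, 196.1, 125.5]
tcp_rot: [-3.139, -0.001, -3.041]
contact_force: [-1.5, -0.7, -0.4]
grip_width: 60.1
```

The force fell from -5.9 to -0.4 N, so the tin rests on the stack. I release and lift.

Emit:
carry_out --pt "0.7 0 0 0 0" --pt "0.4 0 0 0 0" --pt "0 0 0 0 0" --pt "0 0 0 0 0" --pt "0 0 0 0 0" --pt "0 0 0 0 0" --pt "0 0 0 0 0" --pt "0 0 0 0 0"

```text
time: 16.1
tool_pos: [581.0, 196.1, 125.5]
tcp_rot: [-3.139, -0.001, -3.041]
contact_force: [1.0, 0.0, -0.3]
grip_width: 91.6
```

Emit:
carry_out --pt "0 0 0 -10 0" --pt "0 0 0 -35 0" --pt "0 0 0 -70 0" --pt "0 0 0 -110 0" --pt "0 0 -40 -120 0" --pt "0 0 -95 -120 0" --pt "0 0 -150 -120 0" --pt "0 0 -200 -120 0" --pt "0 0 -220 -120 0" --pt "0 0 -220 -120 0"

```text
time: 17.35
tool_pos: [603.2, -23.2, 246.3]
tcp_rot: [-3.14, -0.0, -3.043]
contact_force: [0.5, 0.6, 0.5]
grip_width: 92.3
```

```bash
python3 - <<'E'
from h import *
from plant import bot
c=bot.capture("top");s=bot.capture("scene")
o=bot.get_obs();print(o["time"],o["tool_pos"],o["contact_force"],o["grip_width"])
W=cloud(c);print("tin3",rect(W,(205,170,275,255),155,175)); S=cloud(s)
m=(W[...,2]>83)&(W[...,2]<92)&(W[...,0]>440)&(W[...,0]<510)&(W[...,1]>110)&(W[...,1]<170)
print("grip",m.sum(),W[m].mean(0))
m=(W[...,2]>95)&(W[...,2]<103)&(W[...,0]>525)&(W[...,0]<660)&(W[...,1]>140)&(W[...,1]<166)
print("plate",m.sum(),W[m].mean(0))
cv2.imwrite("pics/s6.png",cv2.resize(s["color"][200:340,270:440,::-1],None,fx=4,fy=4))
cv2.imwrite("pics/t6.png",c["color"][...,::-1])
E
```

```text
17.45 [603.08984983 -21.17215717 246.22044134] [ 0.34162283  0.72737022 -0.62541365] 92.2094088577978
tin3 (1124, array([580.3, 196.9]), array([101.7,  60.5]), 'yaw long 0.096', 'z 166.0')
grip 102 [478.01895004 141.01754896  87.44210778]
plate 87 [583.41019731 160.57468028  99.98503804]
```

View pics/s6.png

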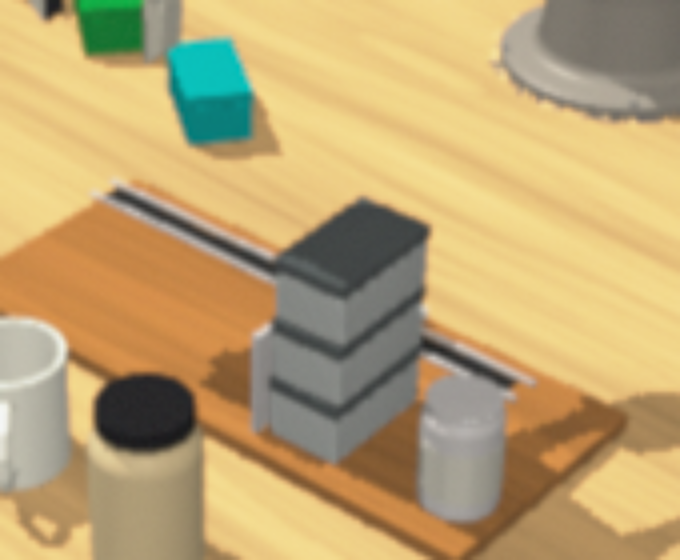

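View pics/t6.png

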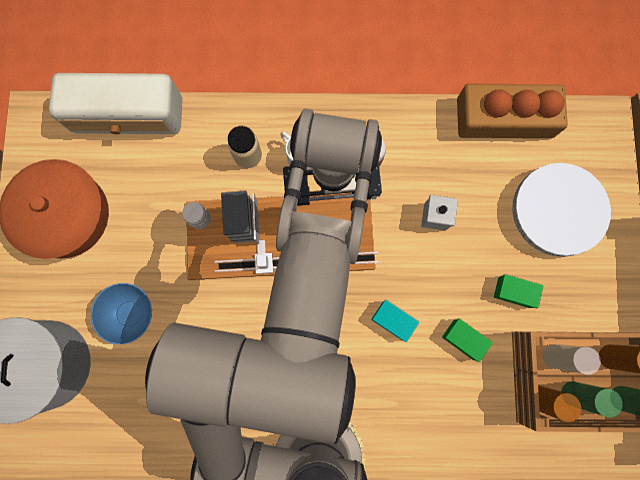

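The scene view shows the three tins stacked square, with the plate just beside them. The top view shows the bystanders in place and the arm clear. I hand in the job.

```bash
python3 -c "
from plant import bot
print(bot.close_job())"
```

```text
the job is handed in; nothing more can be done
None
```

The job is done and handed in at about 17.5 s of the 61 s allowed; no verdict is reported.

- **Stop:** I gripped it and slid it until its plate stood about 3–4 mm short of the lower tin. The stop's position repeated to within 1 mm after I let go and again at the end. While I was gripping it, the stop was nudged about 5 mm away from the stack; the final slide made up for that.
- **Stack:** with the stop in place, the top of the stack measured (581.3, 196.0) mm against (581.6, 196.4) mm at the start, so it had not moved. I could not re-measure the two lower tins once tin3 covered them, but the last picture shows all three standing square.
- **Tin3:** I lowered it onto the stack and let go only after the wrist force fell from -5.9 N to -0.4 N. It now lies at (580.3, 196.9) mm with yaw 0.096 rad, about 1.3 mm from the centre of tin2. Its lid reads 166.0 mm high against 165 mm expected.
- **Bystanders and arm:** the last top view shows no bystander moved, though the arm hid most of the mug and all of the can there. The gripper ended about 246 mm up, touching nothing.

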